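Hold a sprung lid at the set angle

TASK

The grey steel cash box on the bench is getting a new lid stay. Take the bar handle on its sprung lid with a light grip, raise the lid smoothly against its spring until the pointer on the lid's edge is level with the pin set on the angle quadrant beside it, without going well past the pin, and keep it there: finish while still holding the lid still at that angle. The lid must not snap shut, the pin stays where it is set, and the small things round the box are left alone.

Things in the scene. Friction and masses are not known exactly. Their poses are not given: they have to be found in the camera images.
- cash_box: Grey steel box fixed to the bench, 170 (x) x 220 (y) x 85 mm high without its lid; origin at the centre of its underside, on the worktop. Its x axis points from the front (brass lock, towards the robot at yaw 0) to the hinge side, y to the left. On its +y side, at y = 122 mm, an aluminium angle quadrant (radius 131 to 151 mm about the hinge) rises to 230 mm above the worktop.
- lid_hinge (a point): Middle of the lid's hinge axis, which runs along box y; fixed on the box at x = +80 mm, z = 85 mm.
- lid (a joint): Angle of the lid in rad: 0 shut, growing as the front edge rises (limit 1.2). A spring pulls it shut: about 0.9 N m per rad on top of 0.3 N m at 0, plus the lid's weight (about 0.3 kg): some 5 to 9 N upward at the handle. Let go, it snaps shut.
- set_pin (a joint): Angle in rad, about the same hinge axis and from the same zero, at which the pin is set on the quadrant: 0.45 to 0.85, different each time. The pointer meets the pin when the lid angle equals it. Held by friction; not to be pushed.
- lid_bar (a point): Middle of the round bar handle, 10 mm thick, 120 mm long along box y, on posts 50 mm either side. Lid frame: 150 mm in front of the hinge axis, 40 mm above; shut: 125 mm over the worktop, 31 mm over the lid. It can turn between finger pads, so the gripper may stay pointing down. Light grip: both fingers' force on lid and handle under 110 N in total (about 50 N a finger).
- lid_pointer (a point): Tip of the dark steel pointer strip on the lid's +y edge, 164 mm from the hinge axis; it sweeps just inside the quadrant and its tip shows past the rim. Its frame turns with the lid: x towards the hinge, z at right angles to the lid, up when shut.
- set_pin_tip (a point): Middle of the dark 8 mm pin, 22 mm long, that lies along box y on a clip on the quadrant's rim, 164 mm from the hinge axis, 14 mm farther to +y than the pointer tip: the pin marks the wanted angle.
- lock_cylinder: Loose brass lock cylinder 65x33x17 mm lying on the bench beside the box on its -y side; bystander; origin under its centre.
- loupe: Loose black loupe, 36 mm across, 33 mm high, standing on the bench on the box's +y side; bystander; origin under its centre.
- battery_block: Loose block battery 27x18x48 mm, standing on the bench on the box's +y side; bystander; origin under its centre.

How it is judged (in metres and radians):
On the way, in this order (a step that is already met when the one before it is completed fails the run):
1. the lid is raised off the box by the gripper (value of joint lid above 0.15 rad and contact force between the fingers and cash_box above 2 N), for 0.1 s.
2. the pointer is level with the set pin, the gripper holding (z of set_pin_tip in the frame of lid_pointer between -0.008 and 0.008 m and contact force between the fingers and cash_box above 2 N), for 0.4 s.
At the end, for the whole second after the job is handed in: Through the last second the lid stands still (under 0.08 rad/s) with its pointer within 8 mm (about 3 degrees) of the set pin, held by the fingers alone (over 2 N), and the pin is where it was set (within 8 mm) (all of step 2 and velocity of joint lid between -0.08 and 0.08 rad/s and distance of set_pin_tip from where it was at the start of the episode below 0.008 m and contact force between each of lock_cylinder, loupe, battery_block and cash_box below 0.3 N); the arm keeps its last pose, push and grip.
It fails at once if the fingers press on the lid or handle with more than 110 N in total (about 50 N a finger) (contact force between the fingers and cash_box above 110 N).
It fails at once if the lid's pointer goes more than 30 mm past the set pin (z of set_pin_tip in the frame of lid_pointer below -0.03 m).
It fails at once if the lid snaps shut (falls faster than 1.5 rad/s) (velocity of joint lid below -1.5 rad/s).
It fails at once if the set pin is pushed more than 8 mm (distance of set_pin_tip from where it was at the start of the episode above 0.008 m).
It fails at once if the lock cylinder, the loupe or the battery is moved more than 20 mm (distance of any of lock_cylinder, loupe, battery_block from where it was at the start of the episode above 0.02 m).
It also fails if it takes over 32 s, if anything falls off the work surface, if the arm or the gripper's body presses on something with over 40 N, if the wrist force passes 120 N, or if a joint passes its speed limit or range.

ROBOT

A 6-joint arm with a two-finger parallel gripper is mounted at the origin on a cart in front of the work surface, level with it; the furniture and walls round the work are solid. World frame = base frame: x ahead of the robot, y to its left, z up, the work surface at z = 0. Lengths are in mm, angles in rad, forces in N, time in s.
With the tool pointing down it reaches from about 300 to 750 mm from the base axis. Payload 8.5 kg.
Tool frame: the origin (TCP) lies midway between the tips of the shut fingers; the grasp point (between the pads) lies 19 mm behind it; z points along the fingers, y is the line along which they close (so a half turn about z gives the same grasp; the last joint's range is limited). The gripper opens to 85 mm and grips with 20 to 120 N. Pads are 22 mm wide; open, the fingers measure 114 mm over their backs; the gripper's body (76 mm by 85 mm) begins 54 mm behind the grasp point. The pads swing forward as they close: fully open they stand 13 mm farther back than shut.
Start: joints at [-1.4, 0.381, 1.297, -0, 1.464, -0.215], TCP at [206.958, -509.557, 196.322] pointing down, gripper open.
Joint ranges: [-3.11, 3.11], [-0.89, 2.33], [0.22, 2.48], [-1.42, 4.56], [0.17, 2.85], [-2.88, 2.88]. Speed limits (rad/s): [2.39, 2.39, 3.14, 3.14, 3.14, 3.14].

INTERFACE

Orientations are given as a 3x3 rotation matrix whose columns are the frame's x, y, z axes.
In Python, from rig import bot gives the robot as it stands.
- The arm moves only by the shell command python3 nudge.py 'ROWS' [FORCE]. ROWS is a JSON list of rows, 1 to 8 of them, each of 7 numbers: the opening from 0.0 (shut) to 1.0 (fully open), then dx, dy, dz in mm, then a rotation vector rx, ry, rz in rad; each row shifts and turns the commanded pose from where the row before left it, along the tool's axes as they then stand; what a row does not reach is not made up. A row lasts 1/10 s, in which the tool goes at most 50 mm and 0.15 rad, less where a joint would pass 70% of its speed; a pose out of reach is approached as far as the arm can. The fingers move at their own pace and stop on an object; FORCE is the grip in N (left out, the last holds). Time passes only in rows, so rows that do not move let the fingers close. It prints the time, the measured TCP pose, the force, the opening and the grip force at its end.
- bot.sense(): the state, without advancing time (a new reading comes with each control period).
- bot.get_image(name): name is "scene" or "side" or "wrist"; returns (picture, depth): 480x640x3 uint8, red, green, blue; 480x640 float32, mm along the optical axis (not along the pixel's ray), 0 where there is no reading.
- bot.calibration(name): a dict with "intrinsics" (3x3 intrinsics, pixels), "k1" (the pictures are not rectified: a ray, as slopes to the right and down, at radius r is drawn at 1 + k1 r^2 times it, then the intrinsics apply), "world_from_camera" (4x4, takes a point from camera to world coordinates); the wrist camera has in their place "mount" (4x4, takes a point from camera to tool coordinates, whose origin is the TCP and whose axes are the flange's). Camera axes: x right, y down, z forward; pixel columns grow to the right and rows downward; lengths in mm; the calibration is good to about 2 mm. A picture is of the moment at which its call begins: read the wrist's pose just before it. calibration takes no time and is no camera call.
- bot.finish_job(): hands the job in; it is judged then, once.
The state is a dict: "t": time; "joint_pos": joint angles; "joint_vel": joint speeds; "joint_efforts": joint torques, N m; "position": TCP position; "eef_rot": TCP orientation; "force": force on the tool from outside, world axes, zero at the start; "ft_torque": the same for the moment, N m; "width": opening from 0.0 (shut) to 1.0 (fully open); "grip_force": force on a finger pad.
Only numpy, scipy, OpenCV 4.12 (cv2) and the standard library are available. Lean on these libraries where they do the work, as an engineer would, in place of code of your own. Each camera call takes 0.05 s, during which the arm holds its last target. There are 200 camera calls.

## Working session

There is one attempt and no reset: what is moved stays moved. The work goes in short steps, Python scripts to look and compute and a shell command to move; the robot and the scene stay as the last step left them, time stands still between calls to the robot, and variables do not carry over. Pictures are saved under pics/ and viewed, at most 10 in all, crops included, and the job is handed in when it is done.

```bash
ls; mkdir -p pics
cat > h.py <<'E'
import numpy as np, cv2
from rig import bot
def cal(n):
    c=bot.calibration(n); return np.array(c["intrinsics"]),c["k1"],np.array(c["world_from_camera"])
def rays(n,uv):
    K,k1,T=cal(n); p=cv2.undistortPoints(np.array(uv,float).reshape(-1,1,2),K,np.array([k1,0,0,0.]))[:,0]
    d=np.c_[p,np.ones(len(p))]@T[:3,:3].T
    return T[:3,3],d
def onz(n,uv,z):
    o,d=rays(n,uv); return o+d*((z-o[2])/d[:,2])[:,None]
def cloud(n,dep):
    v,u=np.mgrid[:480,:640]; o,d=rays(n,np.c_[u.ravel(),v.ravel()])
    return (o+d*dep.reshape(-1,1)).reshape(480,640,3)
def tri(n1,a,n2,b):
    o1,d1=rays(n1,[a]);o2,d2=rays(n2,[b]);d1,d2=d1[0],d2[0]
    s=np.linalg.lstsq(np.c_[d1,-d2],o2-o1,rcond=None)[0]
    p,q=o1+s[0]*d1,o2+s[1]*d2
    return (p+q)/2,np.linalg.norm(p-q)
E
python3 - <<'E'
from h import *
for n in("scene","side"):
    im,d=bot.get_image(n); cv2.imwrite(f"pics/{n}.png",im[...,::-1]); np.save(n+".npy",d)
    print(n,cal(n)[2].round(2),cal(n)[1])
print(bot.sense())
E
```

```text
nudge.py
pics
rig.py
scene [[-7.5000e-01 -3.9000e-01  5.4000e-01  8.3820e+01]
 [-6.6000e-01  4.2000e-01 -6.2000e-01  4.7619e+02]
 [ 1.0000e-02 -8.2000e-01 -5.7000e-01  5.7545e+02]
 [ 0.0000e+00  0.0000e+00  0.0000e+00  1.0000e+00]] -0.03223950350003169
side [[ 1.0000e+00 -2.0000e-02  0.0000e+00  5.5384e+02]
 [-1.0000e-02 -4.8000e-01  8.8000e-01 -8.0333e+02]
 [-1.0000e-02 -8.7000e-01 -4.8000e-01  5.0425e+02]
 [ 0.0000e+00  0.0000e+00  0.0000e+00  1.0000e+00]] -0.014948757550064591
{'t': 0.1, 'joint_pos': array([-1.40030171e+00,  3.81130981e-01,  1.29816090e+00, -2.07319362e-06,
        1.46358158e+00, -2.15282213e-01]), 'joint_vel': array([ 0.0007077 , -0.00073547, -0.00240743,  0.00162166, -0.00025704,
        0.00052913]), 'joint_efforts': array([ 3.63287007e-03, -4.49220908e+01, -2.31656599e+01, -2.06561035e-04,
        3.69500311e-03,  1.01003980e-05]), 'position': array([ 206.90760038, -509.27293715,  195.78039188]), 'eef_rot': array([[ 9.26506355e-01,  3.76279054e-01, -2.19346839e-04],
       [ 3.76279019e-01, -9.26505535e-01,  1.26189350e-03],
       [ 2.71598032e-04, -1.25168796e-03, -9.99999180e-01]]), 'force': array([-0.36717048,  0.58436683,  0.38274988]), 'ft_torque': array([ 0.03158325, -0.01702904,  0.03188818]), 'grip_force': 0.0, 'width': 1.0008917081921846}
```

View pics/scene.png

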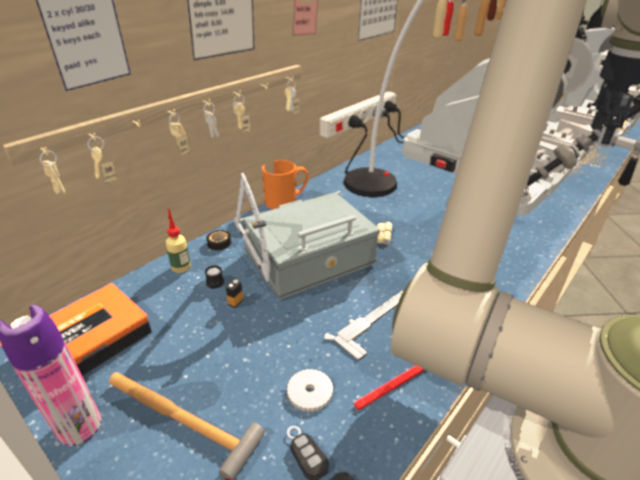

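View pics/side.png

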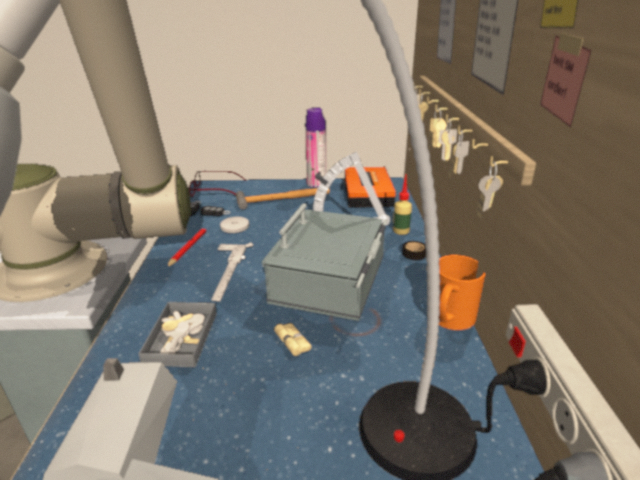

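The scene view shows the box at about (312,240), with its bar from (303,248) to (353,226) and the quadrant around (252,230). In the side view, the box is near (325,260), the bar runs from (283,243) to (303,210), and the lamp neck stands to the right. I'll enlarge both.

Run:
```python
import cv2,numpy as np
a=cv2.imread("pics/scene.png")[165:300,220:400]; b=cv2.imread("pics/side.png")[140:320,255:400]
a=cv2.resize(a,None,fx=4.4,fy=4.4,interpolation=cv2.INTER_CUBIC); cv2.imwrite("pics/c1.png",a)
b=cv2.resize(b,None,fx=3.3,fy=3.3,interpolation=cv2.INTER_CUBIC); cv2.imwrite("pics/c2.png",b)
```

```text
(no output)
```

View pics/c1.png

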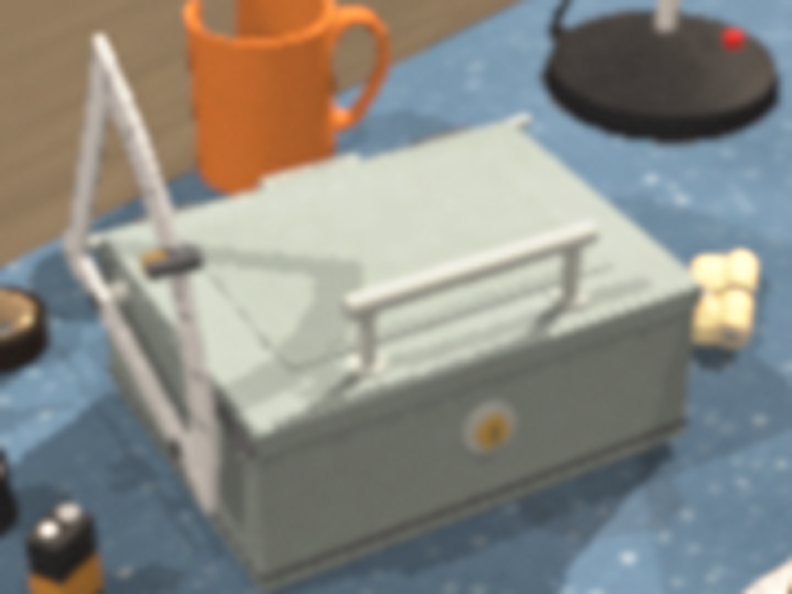

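View pics/c2.png

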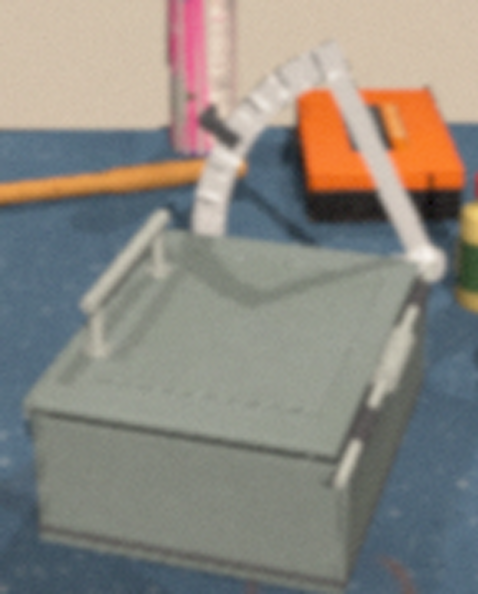

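The crops show these points:

| Feature | Scene (full px) | Side (full px) |
|---|---|---|
| Bar, +y end | (299,233) | (304.5,205.5) |
| Bar, -y end | (354,217.5) | (281.3,232) |
| Dark pin | about (262,224) | about (321,178) |

Next I'll triangulate them.

Run:
```python
from h import *
S=lambda x,y:((x+.5)/4.4-.5+220,(y+.5)/4.4-.5+165)
D=lambda x,y:((x+.5)/3.3-.5+255,(y+.5)/3.3-.5+140)
def blob(n,r,t):
    x0,y0,x1,y1=r; g=cv2.imread(f"pics/{n}.png")[y0:y1,x0:x1].max(2); m=(g<t).astype(np.uint8)
    k,l,s,c=cv2.connectedComponentsWithStats(m); i=1+s[1:,4].argmax(); print(n,s[i],c[i]+[x0,y0]); return c[i]+[x0,y0]
pS=blob("scene",(251,219,268,230),100); pD=blob("side",(314,170,330,188),110)
L=tri("scene",S(350,302),"side",D(165,217)); R=tri("scene",S(592,233),"side",D(88,305)); P=tri("scene",pS,"side",pD)
H=tri("scene",S(73,245),"side",D(432,262))
for n,x in zip("LRPH",(L,R,P,H)): print(n,x[0].round(1),round(x[1],1))
# box top corners (z~88..94)
print("top scene z94",onz("scene",[S(258,440),S(697,290),S(520,120),S(105,235)],94).round(1))
print("bottom scene z0",onz("scene",[S(262,588),S(683,430)],0).round(1))
y=(L[0]-R[0]);print("len",np.linalg.norm(y));yaw=np.arctan2(-y[0],y[1]);print("yaw bar",yaw)
for n in("scene","side"):
    d=np.load(n+".npy"); C=cloud(n,d)
    m=(abs(C[...,2]-125)<8)&(np.hypot(C[...,0]-L[0][0],C[...,1]-L[0][1])<170)&(d>0)
    m2=np.zeros_like(m)
    mid=(L[0]+R[0])/2; u=y/np.linalg.norm(y); q=C-mid
    m&=(abs(q@u)<70)&(np.linalg.norm(q-np.outer((q@u).ravel(),u).reshape(q.shape),axis=2)<15)
    p=C[m]; print(n,len(p),p.mean(0).round(1)); 
    if len(p)>5: w=np.linalg.svd(p-p.mean(0))[2][0]; print(w.round(3), np.ptp(p@w))
    x,y0=(pS if n=="scene" else pD).round().astype(int); print("pin depth",C[y0,x].round(1))
```

```text
scene [ 3  5 11  4 20] [259.6 225.3]
side [ 2  4 11 10 44] [320.63636364 178.61363636]
L [534.2  16.8 127. ] 2.6
R [494.2 -91.3 126. ] 2.4
P [567.6  77.7 159. ] 1.9
H [698.4  29.2  87.8] 2.0
top scene z94 [[ 526.7   76.4   94. ]
 [ 459.2 -126.1   94. ]
 [ 612.9 -189.7   94. ]
 [ 684.7   20.1   94. ]]
bottom scene z0 [[ 539.6   67.1    0. ]
 [ 469.1 -142.7    0. ]]
len 115.32521324314496
yaw bar -0.35468406708517264
scene 339 [511.2 -32.9 127. ]
[ 0.319  0.948 -0.003] 120.05909083095307
pin depth [558.1  83.8 166.1]
side 214 [512.7 -44.4 128.3]
[-0.326 -0.945 -0.011] 119.30534459368012
pin depth [568.9  69.6 162. ]
```

Run:
```python
from h import *
print(np.array(bot.calibration("wrist")["mount"]).round(2).tolist())
C=cloud("side",np.load("side.npy"))
for v,a,b in((380,410,430),(300,420,445),(200,415,440),(100,400,425),(30,375,400),(5,355,385)):
    g=C[v,a:b]; i=np.linalg.norm(g-C[0,0]*0-cal("side")[2][:3,3],axis=1).argmin(); print(v,g[i].round())
# refined pin angle estimate: intersect rays with plane box y=126
yaw=-.327; ex=np.array([np.cos(yaw),np.sin(yaw),0]); ey=np.array([-ex[1],ex[0],0])
mid=np.array([513,-38,126.]); h=mid+150*ex-[0,0,40]
print("hinge",h.round(1))
for n,p in(("scene",(259.6,225.3)),("scene",(262,224.2)),("side",(320.6,178.6))):
    o,d=rays(n,[p]); d=d[0]
    for Y in(122,130): 
        s=(Y-(o-h)@ey)/(d@ey); q=o+s*d-h; print(n,Y,-(q@ex).round(1),q[2].round(1),"r",np.hypot(q@ex,q[2]).round(1),"ang",np.arctan2(q[2],-(q@ex)).round(3))
s=bot.sense();R=s["eef_rot"]; tgt=mid+[0,0,75]
print("tool delta",(R.T@(tgt-s["position"])).round(1))
```

```text
[[0.0, -0.96, -0.29, 73.33], [1.0, 0.0, 0.0, -0.03], [-0.0, -0.29, 0.96, -178.3], [0.0, 0.0, 0.0, 1.0]]
380 [ 679. -418.  100.]
300 [ 677. -424.  221.]
200 [ 654. -433.  338.]
100 [ 554. -803.  504.]
30 [ 554. -803.  504.]
5 [ 593. -476.  494.]
hinge [655.1 -86.2  86. ]
scene 122 123.8 63.6 r 139.1 ang 0.475
scene 130 144.8 78.6 r 164.8 ang 0.497
scene 122 135.5 72.8 r 153.8 ang 0.493
scene 130 156.2 87.5 r 179.0 ang 0.51
side 122 133.2 75.9 r 153.3 ang 0.518
side 130 135.7 72.6 r 153.9 ang 0.491
tool delta [ 460.9 -321.5   -4.7]
```

```bash
python3 nudge.py '[[1,38,-27,0,0,0,0],[1,38,-27,0,0,0,0],[1,38,-27,0,0,0,0],[1,38,-27,0,0,0,0],[1,38,-27,0,0,0,0],[1,38,-27,0,0,0,0],[1,38,-27,0,0,0,0],[1,38,-27,0,0,0,0]]' 30; python3 nudge.py '[[1,38,-27,0,0,0,0],[1,38,-27,0,0,0,0],[1,38,-27,0,0,0,0],[1,38,-27,0,0,0,0],[1,0,0,0,0,0,-0.143],[1,0,0,0,0,0,-0.143],[1,0,0,0,0,0,-0.143],[1,0,0,0,0,0,-0.143]]'; python3 nudge.py '[[1,0,0,0,0,0,-0.143],[1,0,0,0,0,0,-0.143],[1,0,0,0,0,0,0],[1,0,0,0,0,0,0],[1,0,0,0,0,0,0]]'
cat >> h.py <<'E'
def wcloud(s,dep=None,uv=None):
    c=bot.calibration("wrist");K=np.array(c["intrinsics"]);M=np.array(c["mount"])
    if uv is None: v,u=np.mgrid[:480,:640]; uv=np.c_[u.ravel(),v.ravel()]
    p=cv2.undistortPoints(np.array(uv,float).reshape(-1,1,2),K,np.array([c["k1"],0,0,0.]))[:,0]
    R=s["eef_rot"]; d=np.c_[p,np.ones(len(p))]@(R@M[:3,:3]).T; o=s["position"]+R@M[:3,3]
    return (o,d) if dep is None else (o+d*dep.reshape(-1,1)).reshape(480,640,3)
E
python3 - <<'E'
from h import *
s=bot.sense(); im,d=bot.get_image("wrist"); cv2.imwrite("pics/w1.png",im[...,::-1]); np.save("w1.npy",d)
C=wcloud(s,d); yaw=-.327; ex=np.array([np.cos(yaw),np.sin(yaw),0]); ey=np.array([-ex[1],ex[0],0])
q=C-[513,-38,125]; m=(d>0)&(abs(q@ey)<75)&(abs(q@ex)<25)&(abs(C[...,2]-126)<12)
p=C[m]; print(len(p)); c=p.mean(0); w=np.linalg.svd(p-c)[2][0]; print(c.round(1),w.round(3),np.ptp(p@w), np.median(p[:,2]),p[:,2].max())
print(s["eef_rot"].round(3),s["position"].round(1))
E
```

```text
t: 0.9
position: [407.9, -193.2, 196.2]
eef_rot: [[0.927, 0.376, -0.0], [0.376, -0.927, 0.0], [-0.0, -0.0, -1.0]]
force: [-0.1, -1.4, -0.2]
width: 0.997
grip_force: 0.0
t: 1.7
position: [507.4, -37.5, 196.0]
eef_rot: [[0.57, 0.822, -0.001], [0.822, -0.57, 0.0], [-0.0, -0.001, -1.0]]
force: [-0.1, -1.2, -0.5]
width: 1.0
grip_force: 0.0
t: 2.2
position: [507.5, -37.8, 196.2]
eef_rot: [[0.324, 0.946, -0.0], [0.946, -0.324, 0.0], [-0.0, -0.0, -1.0]]
force: [-0.1, -0.3, -0.9]
width: 1.003
grip_force: 0.0
2741
[515.5 -31.  129.3] [-0.315 -0.949 -0.   ] 119.03469795153957 129.55196906242404 132.4665488074779
[[ 0.324  0.946 -0.   ]
 [ 0.946 -0.324  0.   ]
 [-0.    -0.    -1.   ]] [507.5 -37.8 196.2]
```

View pics/w1.png

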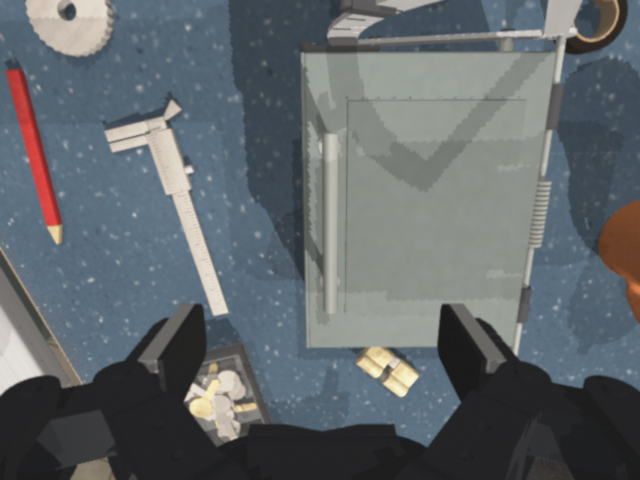

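The wrist view shows the open fingers straddling the bar (column 331, rows 133–313). The quadrant is at the top, around (350,25) to (540,35). The bar's top surface is at about 129.5 mm, so its centre is at 125 mm, which agrees with the text. I need +5.5 mm along tool y, then to descend about 89 mm.

```bash
python3 nudge.py '[[1,0,5.5,0,0,0,0],[1,0,0,18,0,0,0],[1,0,0,18,0,0,0],[1,0,0,18,0,0,0],[1,0,0,18,0,0,0],[1,0,0,17,0,0,0],[1,0,0,0,0,0,0],[1,0,0,0,0,0,0]]' 30; python3 nudge.py '[[0.5,0,0,0,0,0,0],[0.3,0,0,0,0,0,0],[0.2,0,0,0,0,0,0],[0,0,0,0,0,0,0],[0,0,0,0,0,0,0],[0,0,0,0,0,0,0],[0,0,0,0,0,0,0]]'
```

```text
t: 3.05
position: [513.1, -39.7, 107.7]
eef_rot: [[0.322, 0.947, 0.0], [0.947, -0.322, -0.0], [-0.0, 0.0, -1.0]]
force: [0.5, -0.1, 0.7]
width: 0.996
grip_force: 0.0
t: 3.75
position: [512.7, -39.5, 107.3]
eef_rot: [[0.321, 0.947, -0.0], [0.947, -0.321, 0.0], [0.0, -0.0, -1.0]]
force: [-0.3, 0.2, 0.0]
width: 0.003
grip_force: 0.0
```

Run:
```python
from h import *
w,_=bot.get_image("wrist"); s,_=bot.get_image("scene")
a=cv2.resize(s[165:300,220:400],None,fx=2.9,fy=2.9,interpolation=cv2.INTER_CUBIC)
b=cv2.resize(w[:,100:560],(392*460//480,392))[:, :275+0] if 0 else cv2.resize(w,(520,390))[:,120:390]
h=min(len(a),len(b)); cv2.imwrite("pics/g1.png",np.hstack([a[:h],b[:h]])[...,::-1])
print(bot.sense()["width"],bot.sense()["grip_force"])
```

```text
-0.0010869559509001636 0.0
```

View pics/g1.png

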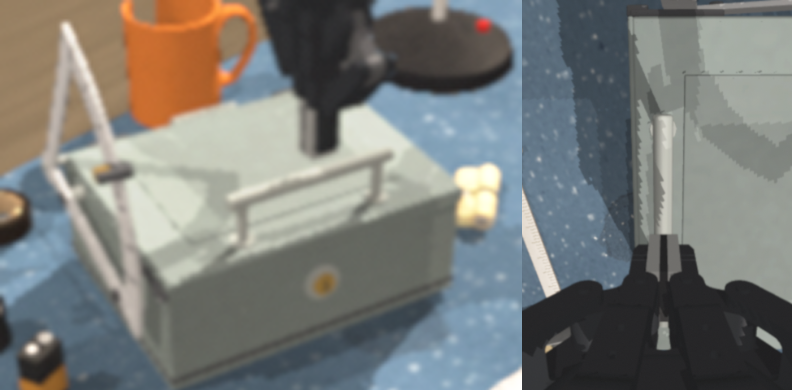

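Run:
```python
from h import *
s=bot.sense(); tcp=s["position"]; print(tcp)
out=[]
for n in("scene","side"):
    im,d=bot.get_image(n); C=cloud(n,d); K,k1,T=cal(n); Ti=np.linalg.inv(T)
    for z in(0,19,60):
        p=cv2.projectPoints((tcp+[0,0,z]).reshape(1,3),cv2.Rodrigues(Ti[:3,:3])[0],Ti[:3,3],K,np.array([k1,0,0,0.]))[0].ravel(); print(n,z,p.round(1))
        if z==0:u,v=p.round().astype(int)
    m=(im.max(2)<75)&(d>0)&(np.hypot(*(C[...,:2]-tcp[:2]).transpose(2,0,1))<60)&(C[...,2]>97)&(C[...,2]<200)
    p=C[m]; i=p[:,2].argsort()[:200]; print(n,"dark pts",len(p),p[i[:5]].round().tolist(),p[i].mean(0).round(1))
    c=im[v-55:v+40,u-60:u+60].copy(); out.append(cv2.resize(c,None,fx=3.3,fy=3.3,interpolation=cv2.INTER_CUBIC))
cv2.imwrite("pics/g2.png",np.hstack(out)[...,::-1])
```

```text
[512.7307682  -39.53759144 107.30915027]
scene 0 [328.1 233.1]
scene 19 [328.3 224.6]
scene 60 [328.8 205.5]
scene dark pts 252 [[506.0, -33.0, 151.0], [502.0, -31.0, 152.0], [499.0, -35.0, 153.0], [506.0, -32.0, 154.0], [499.0, -33.0, 154.0]] [505.4 -32.7 179.7]
side 0 [292.7 228.1]
side 19 [292.3 219. ]
side 60 [291.4 198.8]
side dark pts 368 [[521.0, -49.0, 151.0], [501.0, -45.0, 152.0], [500.0, -41.0, 152.0], [501.0, -40.0, 154.0], [519.0, -50.0, 154.0]] [512.6 -47.7 178.5]
```

View pics/g2.png

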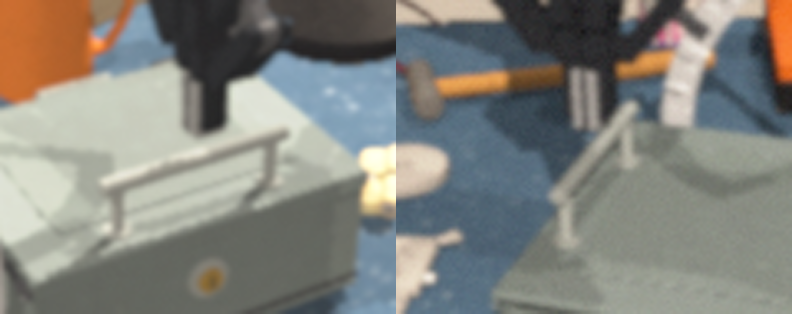

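The pictures contradict the reported TCP. The shut tips end at scene (329.6,218) and side (290,212), which puts them at z≈141–150, about 34 mm above the reported 107. So the fingers shut above the bar without touching anything. I'll reopen, go lower by that measured amount, and check before gripping.

```bash
python3 nudge.py '[[1,0,0,0,0,0,0],[1,0,0,0,0,0,0],[1,0,0,0,0,0,0],[1,0,0,0,0,0,0],[1,0,0,0,0,0,0],[1,0,0,0,0,0,0]]'; python3 nudge.py '[[1,0,0,8,0,0,0],[1,0,0,8,0,0,0],[1,0,0,8,0,0,0],[1,0,0,6,0,0,0],[1,0,0,0,0,0,0],[1,0,0,0,0,0,0]]'
python3 - <<'E'
from h import *
tcp=bot.sense()["position"]; out=[]
for n in("scene","side"):
    im,d=bot.get_image(n); K,k1,T=cal(n); Ti=np.linalg.inv(T)
    u,v=cv2.projectPoints(tcp.reshape(1,3),cv2.Rodrigues(Ti[:3,:3])[0],Ti[:3,3],K,np.array([k1,0,0,0.]))[0].ravel().round().astype(int); print(n,u,v)
    out.append(cv2.resize(im[v-75:v+20,u-60:u+60],None,fx=3.3,fy=3.3,interpolation=cv2.INTER_CUBIC))
cv2.imwrite("pics/g3.png",np.hstack(out)[...,::-1])
E
```

```text
t: 4.55
position: [512.7, -39.5, 107.3]
eef_rot: [[0.321, 0.947, 0.0], [0.947, -0.321, 0.0], [0.0, 0.0, -1.0]]
force: [0.3, -0.6, 0.2]
width: 0.993
grip_force: 0.0
t: 5.15
position: [512.8, -39.6, 77.2]
eef_rot: [[0.321, 0.947, -0.0], [0.947, -0.321, 0.0], [-0.0, -0.0, -1.0]]
force: [0.2, 0.1, -0.1]
width: 1.0
grip_force: 0.0
scene 328 246
side 293 242
```

View pics/g3.png

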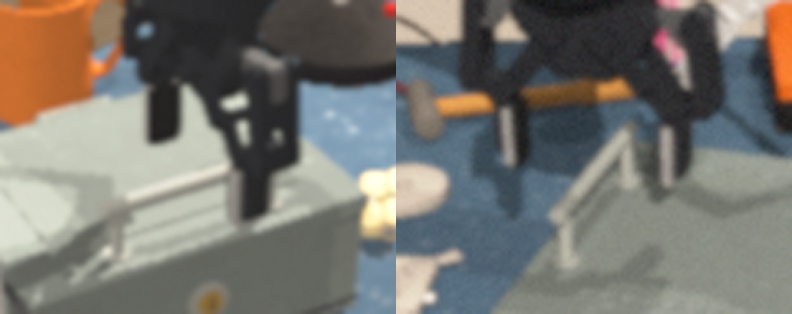

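The open fingers straddle the bar, with their tips at scene y≈bar height (side crop (510,165) and (670,187)). Closing swings the pads about 13 mm forward. I'll go 6 mm lower and close lightly.

```bash
python3 nudge.py '[[1,0,0,6,0,0,0],[0.5,0,0,0,0,0,0],[0.3,0,0,0,0,0,0],[0.2,0,0,0,0,0,0],[0,0,0,0,0,0,0],[0,0,0,0,0,0,0],[0,0,0,0,0,0,0],[0,0,0,0,0,0,0]]' 30
```

```text
t: 6.05
position: [512.5, -39.5, 71.4]
eef_rot: [[0.321, 0.947, -0.0], [0.947, -0.321, 0.0], [-0.0, -0.0, -1.0]]
force: [-2.4, -0.3, 1.7]
width: 0.102
grip_force: 29.2
```

Gripped: opening 0.10 ≈ 9 mm and 29 N. I'll raise the lid along the hinge arc to about 0.3 rad.

```bash
cat > look.py <<'E'
from h import *
import sys
s=bot.sense(); yaw=-.326; ex=np.array([np.cos(yaw),np.sin(yaw),0]); ey=np.array([-ex[1],ex[0],0])
p0=np.array([512.5,-39.5,71.4]); q=s["position"]-p0
print("disp ex,ey,z",(q@ex).round(1),(q@ey).round(1),q[2].round(1),"theta from z,x",(np.arcsin((q[2]+40)/155.2)-.2606).round(3),(np.arccos((150-q@ex)/155.2)-.2606).round(3))
out=[]
for n,r in(("scene",(235,185,320,290)),("side",(280,140,400,260))):
    im,d=bot.get_image(n); cv2.imwrite(f"pics/{n}_{sys.argv[1]}.png",im[...,::-1]); x0,y0,x1,y1=r
    out.append(cv2.resize(im[y0:y1,x0:x1],None,fx=560/(y1-y0),fy=560/(y1-y0),interpolation=cv2.INTER_CUBIC)[:560,:395])
cv2.imwrite(f"pics/l_{sys.argv[1]}.png",np.hstack(out)[...,::-1])
E
python3 nudge.py '[[0,0,2,-7.6,0,0,0],[0,0,2.8,-7.2,0,0,0],[0,0,2.9,-7.2,0,0,0],[0,0,3.3,-7,0,0,0],[0,0,3.6,-6.9,0,0,0],[0,0,4,-6.6,0,0,0],[0,0,0,0,0,0,0],[0,0,0,0,0,0,0]]'; python3 look.py a
```

```text
t: 6.85
position: [529.3, -45.1, 114.1]
eef_rot: [[0.321, 0.947, -0.003], [0.947, -0.321, 0.001], [-0.0, -0.003, -1.0]]
force: [-7.5, 1.8, -2.0]
width: 0.105
grip_force: 29.3
disp ex,ey,z 17.7 0.1 42.7 theta from z,x 0.302 0.289
```

View pics/l_a.png

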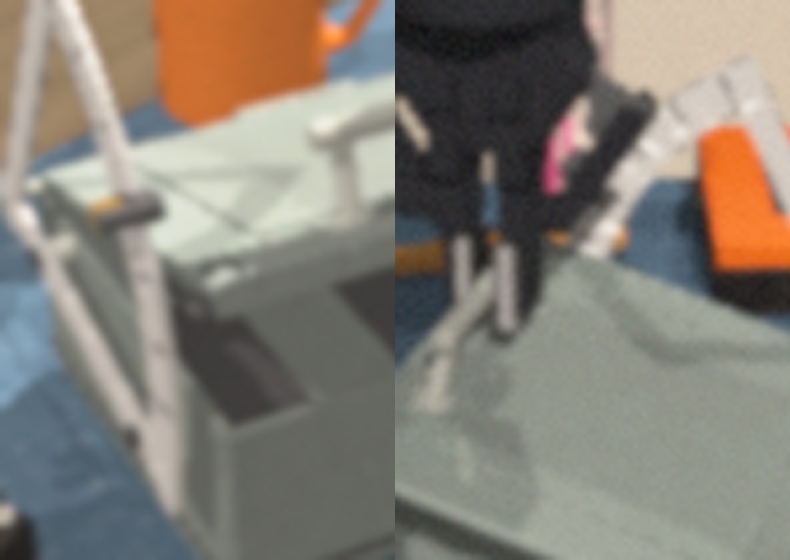

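The lid is at about 0.3 rad and the pin is at scene (259,224), still above the pointer. Pin estimates from both views lie around 0.50. I'll raise slowly to 0.5, then compare the pointer and pin directly.

```bash
python3 nudge.py '[[0,0,3.1,-4.2,0,0,0],[0,0,3.2,-4.1,0,0,0],[0,0,3.2,-4.1,0,0,0],[0,0,3.2,-4.1,0,0,0],[0,0,3.3,-4,0,0,0],[0,0,3.5,-4,0,0,0],[0,0,0,0,0,0,0],[0,0,0,0,0,0,0]]'; python3 look.py b
python3 - <<'E'
from h import *
s=bot.sense(); w,d=bot.get_image("wrist"); cv2.imwrite("pics/wb.png",w[...,::-1]); np.save("wb.npy",d)
a=cv2.imread("pics/scene_b.png")[195:250,235:295]; b=cv2.imread("pics/side_b.png")[150:205,295:355]
r=lambda x,w,h:cv2.resize(x,(w,h),interpolation=cv2.INTER_CUBIC)
cv2.imwrite("pics/last.png",np.vstack([np.hstack([r(a,400,367),r(b,400,367)]),r(cv2.imread("pics/wb.png")[:140,200:640],800,233*600//600)]))
E
```

```text
t: 7.75
position: [546.4, -50.8, 139.0]
eef_rot: [[0.321, 0.947, -0.006], [0.947, -0.321, 0.002], [-0.0, -0.006, -1.0]]
force: [-15.7, 3.5, 4.7]
width: 0.103
grip_force: 29.7
disp ex,ey,z 35.8 0.1 67.6 theta from z,x 0.505 0.483
```

View pics/last.png

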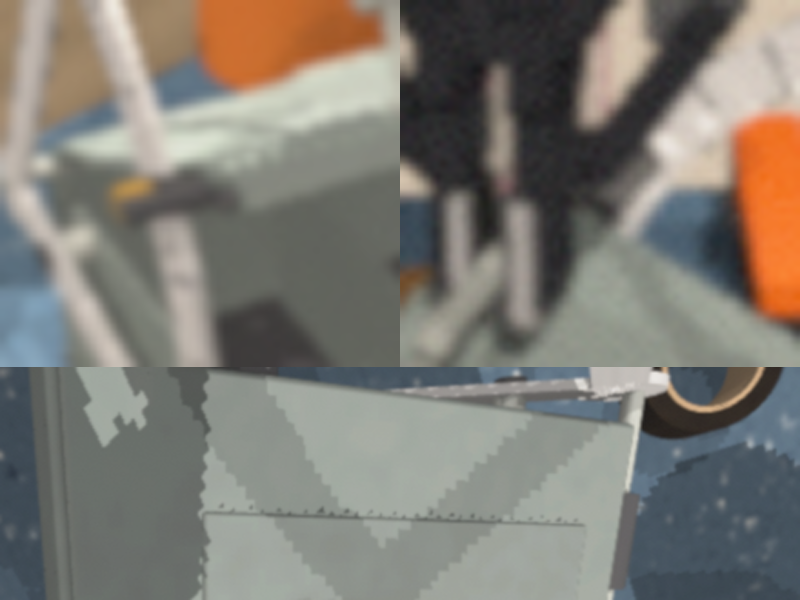

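Run:
```python
from h import *
yaw=-.326; ex=np.array([np.cos(yaw),np.sin(yaw),0]); ey=np.array([-ex[1],ex[0],0])
h=np.array([655.1,-86.2,85.])
K,k1,T=cal("scene");Ti=np.linalg.inv(T)
def pr(P): return cv2.projectPoints(np.array(P).reshape(-1,1,3),cv2.Rodrigues(Ti[:3,:3])[0],Ti[:3,3],K,np.array([k1,0,0,0.]))[0][:,0]
pt=lambda th,Y:h+ey*Y-ex*164*np.cos(th)+[0,0,164*np.sin(th)]
for Y in(112,116,120,130,134): print(Y,[pr(pt(t,Y)).round(1).tolist()[0] for t in(.45,.5,.55)])
g={n:cv2.imread(f"pics/{n}.png").max(2).astype(int) for n in("scene","scene_a","scene_b")}
print("rows 216-231 cols 250-276")
for n in g: print(n);print(g[n][217:231,250:276])
```

```text
112 [[270.5, 227.3], [269.4, 222.6], [268.1, 218.0]]
116 [[268.4, 227.9], [267.2, 223.3], [265.9, 218.6]]
120 [[266.2, 228.6], [265.0, 223.9], [263.8, 219.2]]
130 [[260.7, 230.2], [259.5, 225.5], [258.3, 220.8]]
134 [[258.5, 230.9], [257.3, 226.2], [256.0, 221.4]]
rows 216-231 cols 250-276
scene
[[218 220 220 218 208 194 187 189 198 208 214 218 218 217 216 215 215 215
  214 213 214 214 214 215 216 217]
 [219 219 221 221 212 196 186 186 193 202 208 212 215 215 215 215 215 215
  214 214 214 213 214 215 216 217]
 [209 211 214 215 209 196 187 184 189 197 198 196 200 204 207 210 213 215
  215 214 214 213 213 214 216 217]
 [197 198 200 201 197 187 178 173 175 181 178 170 166 172 182 193 202 208
  209 209 209 208 209 212 215 216]
 [191 190 189 188 187 181 169 152 144 147 148 142 136 137 147 165 185 195
  196 197 196 195 197 202 208 210]
 [190 185 186 190 192 188 175 151 128 122 127 127 123 120 125 144 169 184
  187 187 188 186 187 190 194 196]
 [197 188 185 186 186 180 169 149 127 117 117 116 110 105 107 127 159 179
  185 186 186 186 185 185 186 187]
 [207 193 176 163 156 149 139 127 115 10
[... 3093 characters left out ...]
79  76  81
   87  93 101 118 131 135 135 133]
 [105 118 127 121 110 103  97  92  88  85  83  81  79  77  75  77  79  82
   87  89  95 114 127 131 129 122]
 [103 111 115 105  92  86  83  82  85  87  90  92  89  85  84  85  89  89
   89  89  95 108 115 116 114 108]
 [103 105 108 101  87  79  80  91 106 117 123 125 121 108  97  97  98  99
   97  97 100 104 105 105 104 103]
 [109 103 103  98  87  82  91 114 138 149 154 156 148 127 108 101 100 102
  103 102 103 103 102 103 103 102]
 [121 108 102  99  94  93 102 123 149 160 164 169 165 144 115 103 103 103
  104 104 104 104 103 102 102 102]
 [130 115 106 101  99 100 104 121 149 165 169 175 175 155 124 105 102 103
  103 103 103 104 103 102 101 102]]
```

Projecting the pin's pixels gives about 0.51, and the pointer's dark tip sits about 1–2 px (3 mm) low beside it. I'll nudge up slightly, then check the lid angle independently from the wrist depth.

```bash
python3 nudge.py '[[0,0,0.3,-0.8,0,0,0],[0,0,0.3,-0.8,0,0,0],[0,0,0,0,0,0,0],[0,0,0,0,0,0,0],[0,0,0,0,0,0,0],[0,0,0,0,0,0,0],[0,0,0,0,0,0,0],[0,0,0,0,0,0,0]]'; python3 look.py c
python3 - <<'E'
from h import *
yaw=-.326; ex=np.array([np.cos(yaw),np.sin(yaw),0]); ey=np.array([-ex[1],ex[0],0]); h=np.array([655.1,-86.2,85.])
s=bot.sense(); im,d=bot.get_image("wrist"); C=wcloud(s,d)-h
x,y=-(C@ex),C@ey; z=C[...,2]
m=(d>0)&(x>15)&(x<120)&(abs(y)<95)&(abs(z-np.tan(.5)*x-10)<15)
for _ in range(4):
    A=np.c_[x[m],y[m],np.ones(m.sum())]; c=np.linalg.lstsq(A,z[m],rcond=None)[0]
    m&=abs(z-c[0]*x-c[1]*y-c[2])<3
print("lid angle",np.arctan(c[0]).round(3),"y slope",c[1].round(3),"perp off at hinge",(c[2]*np.cos(np.arctan(c[0]))).round(1),m.sum())
g=cv2.imread("pics/scene_c.png").max(2).astype(int);print(g[217:229,258:274])
E
```

```text
t: 8.7
position: [547.6, -51.3, 140.4]
eef_rot: [[0.321, 0.947, -0.004], [0.947, -0.321, 0.001], [-0.0, -0.004, -1.0]]
force: [-11.6, 2.4, 2.3]
width: 0.099
grip_force: 29.4
disp ex,ey,z 37.0 0.1 69.0 theta from z,x 0.518 0.495
lid angle 0.494 y slope -0.007 perp off at hinge 10.4 48254
[[206 213 214 214 212 206 198 191 186 182 179 178 180 184 181 166]
 [202 206 199 183 173 165 157 154 159 172 179 178 173 172 168 157]
 [198 202 187 155 130 122 119 125 138 152 161 159 153 149 148 143]
 [181 182 167 133 105  97 100 111 122 129 133 134 134 137 138 138]
 [145 139 129 109  95  92  95  99 107 110 112 116 127 134 136 136]
 [120 103  99  97  95  93  94  94  98 100  99 106 120 131 135 136]
 [111  96  94  95  93  92  89  88  88  90  92  98 110 123 132 134]
 [ 99  93  91  88  86  83  82  80  82  86  88  91  98 113 125 128]
 [ 88  85  83  81  78  77  76  79  84  89  89  89  95 105 113 115]
 [ 85  87  90  91  90  85  83  87  93  97  97  97  98 104 106 106]
 [107 117 123 126 120 107  98  97 100 101 101 102 102 103 104 103]
 [137 148 154 156 148 127 107 100 101 102 103 103 104 104 103 103]]
```

```bash
python3 -c "
from rig import bot
print(bot.finish_job())"
```

```text
the job is handed in; nothing more can be done
None
```

Handed in at about 9 s of the 32 s allowed, with the lid held still at about 0.50 rad against a pin measured at about 0.51. I estimate the pointer is within 3 mm of the pin, with a steady grip of about 29 N; the judge returned no result.

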